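Feel-test three e-bike battery latches and mark the stiff one

TASK

On the aluminium test board, press the thumb pads of the three battery latches with the shut fingers, one after the other from left to right as seen from the robot: press each down until it clicks and stays down. A sound latch clicks below 8 N; if one has not clicked at 14 N it is too stiff, so let it come back up, and never press any latch harder than 24 N. Then swing the tally lever behind the stiff latch fully over to the far side, leave the other two levers as they are, and let go of everything.

Things in the scene. Friction and masses are not known exactly. Their poses are not given: they have to be found in the camera images.
- board: Aluminium test board, 240 x 310 x 12 mm, fixed on the bench; origin at the centre of its underside, x to its far side (away from the robot), y left, z up. Carries three identical spring latches in a row at x = -55 mm, y = +95, 0, -95 mm (left, middle, right), and behind each, at x = +65 mm and the same y, a tally lever. Loose parts up to 12 mm high lie between the columns.
- pad_left (a point): Centre of the top face of the left (+y end) latch's grey thumb pad, 30 x 28 mm (board x by y), on a black housing 44 x 44 mm whose top is 57 mm above the bench. The pad's top stands 91 mm above the bench when the latch is up; the point moves down with the pad.
- pad_mid (a point): Centre of the top face of the middle latch's grey thumb pad, 30 x 28 mm (board x by y), on a black housing 44 x 44 mm whose top is 57 mm above the bench. The pad's top stands 91 mm above the bench when the latch is up; the point moves down with the pad.
- pad_right (a point): Centre of the top face of the right (-y end) latch's grey thumb pad, 30 x 28 mm (board x by y), on a black housing 44 x 44 mm whose top is 57 mm above the bench. The pad's top stands 91 mm above the bench when the latch is up; the point moves down with the pad.
- latch_left (a joint): Travel of the left (+y end) latch, m, straight down: 0 = up, about 0.016 = clicked in and staying there; hard bottom stop at 0.023. In all three the resistance starts after 1 to 2 mm and rises with depth. A sound one reaches 4 to 7 N at about 8 mm; then the force falls, at 10 to 12 mm it clicks down by itself, and it stays down; from there to the stop it takes only about 2 N.
- latch_mid (a joint): Travel of the middle latch, m, straight down: 0 = up, about 0.016 = clicked in and staying there; hard bottom stop at 0.023. A too stiff latch looks like a sound one; it rises some 4 N per mm (14 N at about 4 mm of travel), would need about 30 N, and springs back up when let go.
- latch_right (a joint): Travel of the right (-y end) latch, m, straight down: 0 = up, about 0.016 = clicked in and staying there; hard bottom stop at 0.023. Two of the three latches are sound and one is too stiff; which one varies and can only be felt.
- tally_left_tip (a point): Centre of the black ball (26 mm diameter) on the left (+y end) tally lever, a 10 mm steel rod 80 mm from pivot to ball. The pivot runs along board y, 34 mm above the bench, at board x = +65 mm. At joint value 0 the ball is 38 mm nearer to the robot than the pivot and 104 mm above the bench; swung right over it is as far beyond the pivot.
- tally_mid_tip (a point): Centre of the black ball (26 mm diameter) on the middle tally lever, a 10 mm steel rod 80 mm from pivot to ball. The pivot runs along board y, 34 mm above the bench, at board x = +65 mm. At joint value 0 the ball is 38 mm nearer to the robot than the pivot and 104 mm above the bench; swung right over it is as far beyond the pivot.
- tally_right_tip (a point): Centre of the black ball (26 mm diameter) on the right (-y end) tally lever, a 10 mm steel rod 80 mm from pivot to ball. The pivot runs along board y, 34 mm above the bench, at board x = +65 mm. At joint value 0 the ball is 38 mm nearer to the robot than the pivot and 104 mm above the bench; swung right over it is as far beyond the pivot.
- tally_left (a joint): Angle of the left (+y end) tally lever, rad: 0 = leaning towards the robot side (-x of the board; unmarked; starts at 0 to 0.1), 1.0 = swung fully over to the far side (+x of the board; marked). Light friction (under 1 N at the ball) holds it where it is left; push the ball with shut fingers.
- tally_mid (a joint): Angle of the middle tally lever, rad: 0 = leaning towards the robot side (-x of the board; unmarked; starts at 0 to 0.1), 1.0 = swung fully over to the far side (+x of the board; marked). Light friction (under 1 N at the ball) holds it where it is left; push the ball with shut fingers.
- tally_right (a joint): Angle of the right (-y end) tally lever, rad: 0 = leaning towards the robot side (-x of the board; unmarked; starts at 0 to 0.1), 1.0 = swung fully over to the far side (+x of the board; marked). Light friction (under 1 N at the ball) holds it where it is left; push the ball with shut fingers.

How it is judged:
By the outcome, as a careful person would: the job done as asked, in the order asked, and still so for the second after the job is handed in, with the robot touching nothing.
It also fails if it takes over 51 s, if anything falls off the work surface, if the arm or the gripper's body presses on something with over 40 N, if the wrist force passes 120 N, or if a joint passes its speed limit or range.

ROBOT

A 6-joint arm with a two-finger parallel gripper is mounted at the origin on the work surface. World frame = base frame: x ahead of the robot, y to its left, z up, the work surface at z = 0. Lengths are in m, angles in rad, forces in N, time in s.
With the tool pointing down it reaches from about 0.275 to 0.75 m from the base axis. Payload 10.2 kg.
Tool frame: the origin (TCP) lies on the mounting face of the last link; the fingertips stand 166 mm ahead of it and the grasp point (between the pads) lies 147 mm ahead of it (bot.tcp_to_grasp is the distance from the TCP to the grasp point, in m); z points along the fingers, y is the direction in which the jaws open and shut (so a half turn about z gives the same grasp; the last joint's range is limited). The gripper opens to 88 mm and grips with 3 to 60 N. Pads are 18 mm wide; open, the fingers measure 123 mm over their backs; the gripper's body (75 mm by 187 mm) begins 45 mm behind the grasp point.
Start: joints at [0.992, 0.313, 1.498, -0, 1.331, -0.223], TCP at [0.183, 0.492, 0.405] pointing down, gripper open.
Joint ranges: [-2.94, 2.94], [-0.97, 2.17], [0.19, 2.56], [-1.23, 4.37], [0.02, 3.11], [-2.88, 2.88]. Speed limits (rad/s): [2.39, 2.39, 3.01, 3.14, 3.14, 3.14].

INTERFACE

Orientations are given as [roll, pitch, yaw] about the fixed x, y, z axes, in that order (R = Rz(yaw) Ry(pitch) Rx(roll)).
In Python, from bench import bot, get_image, get_calibration, masks_of gives the robot as it stands. The module is installed in compiled form; this text tells all that it offers.
- The arm moves only by the tool servo_tool, never from a script. Its argument "motion" is a list of rows, each an object with "translation": the shift along the tool's x, y, z in m, a list of three; "dr": the turn, a rotation vector about the tool's x, y, z in rad, a list of three; "fingers": the opening, from 0 (shut) to 1 (fully open). A call has 1 to 10 rows; each row is the pose to reach, as a shift and turn from the pose commanded when the call began, along the tool's axes at that moment; what a row does not reach only later rows make up. A row lasts 1/12 s, in which the tool goes at most 41.7 mm and 7.16 degrees, less where a joint would pass 70% of its speed; a pose out of reach is approached as far as the arm can. A call with a gripper value outside its range is refused whole. The fingers move at their own pace and stop on an object; "squeeze" is the grip in N (left out, the last holds). Time passes only in rows, so rows that repeat a pose let the fingers close. It gives the time, the measured TCP pose, the force and the opening at its end, in the units of the state.
- bot.get_state(): the state, without advancing time (a new reading comes with each control period).
- get_image(name): name is "scene" or "side" or "wrist"; returns the picture (420x560x3 uint8, blue, green, red); there is no depth.
- get_calibration(name): a dict with "mtx" (3x3 intrinsics, pixels), "cam_to_world" (4x4, takes a point from camera to world coordinates). Camera axes: x right, y down, z forward; pixel columns grow to the right and rows downward; lengths in m; the calibration is good to about 2 mm. A picture is of the moment at which its call begins: read the wrist's pose just before it. get_calibration takes no time and is no camera call; for the wrist camera it gives the pose at the moment of the call.
- bot.job_done(): hands the job in, once; it reports no verdict.
Trained networks look in the newest picture that a camera, given by its name, has taken for a name from the list of things; names that differ only in an ending like _2 or _b are one class to them, and where a whole thing is asked for, a point or a joint stands for the part that bears it (a point fixed in the world has none). Each returns a list of dicts, best first, with "p" (0 to 1); they miss things now and then, are a little off and sometimes report something else, mostly with a low value. They report only what shows in the picture. A call takes as long as a camera call.
- masks_of(target, camera): "region" (420x560 bool, what is visible of it) and "uv" ([column, row] in pixels, amid what is visible of it).
The state is a dict: "time_s": time; "q": joint angles; "joint_vel": joint speeds; "tau": joint torques, N m; "tool_pos": TCP position; "ee_rot": TCP orientation; "ft_force": force on the tool from outside, world axes, zero at the start; "moment": the same for the moment, N m; "finger_gap": finger opening in m.
Only numpy, scipy, OpenCV 4.12 (cv2) and the standard library are available. Lean on these libraries where they do the work, as an engineer would, in place of code of your own. Each camera call takes 0.05 s, during which the arm holds its last target. There are 200 camera calls.

## Working session

There is one attempt and no reset: what is moved stays moved. The work goes in short steps, Python scripts to look and compute and a tool call to move; the robot and the scene stay as the last step left them, time stands still between calls to the robot, and variables do not carry over. Pictures are saved under pics/ and viewed, about 8 in all and at most 12, crops included, and the job is handed in when it is done.

Besides the shell and the picture viewer there is one more tool, called after "Request:" by a JSON object that holds its "method" and its "body". servo_tool: Moves the arm, as the interface text tells. Its arguments: {"type":"object","properties":{"motion":{"type":"array","items":{"type":"object","properties":{"translation":{"type":"array","items":{"type":"number"}},"dr":{"type":"array","items":{"type":"number"}},"fingers":{"type":"number"}}}},"squeeze":{"type":"number"}},"required":["motion"]}

```bash
mkdir -p pics; cat > h.py <<'E'
import numpy as np, cv2
from bench import bot, get_image, get_calibration, masks_of
def proj(name,P):
    c=get_calibration(name);T=np.linalg.inv(c["cam_to_world"]);p=(T[:3,:3]@np.atleast_2d(P).T).T+T[:3,3]
    q=(c["mtx"]@p.T).T;return q[:,:2]/q[:,2:]
def at_z(name,uv,z):
    c=get_calibration(name);M=np.array(c["cam_to_world"]);d=M[:3,:3]@np.linalg.inv(c["mtx"])@np.array([uv[0],uv[1],1.])
    o=M[:3,3];return o+d*(z-o[2])/d[2]
E
python3 - <<'E'
from h import *
ims=[]
for n in("scene","side"):
    im=get_image(n);ims.append(im)
    for t,z in(("pad_left",.091),("tally_left_tip",.104),("board",.012)):
        for r in masks_of(t,n): print(n,t,round(r["p"],2),np.round(r["uv"]),r["region"].sum(),np.round(at_z(n,r["uv"],z),3))
    cv2.imwrite(f"pics/{n}1.png",im)
s=bot.get_state();print({k:np.round(v,3) for k,v in s.items()},bot.tcp_to_grasp)
E
```

```text
scene pad_left 0.79 [272. 192.] 278 [0.527 0.029 0.091]
scene tally_left_tip 0.94 [309. 210.] 448 [0.615 0.021 0.104]
scene board 0.6 [308. 208.] 377 [0.54  0.114 0.012]
side pad_left 0.16 [325. 164.] 231 [ 0.494 -0.128  0.091]
side tally_left_tip 0.87 [244. 194.] 290 [0.598 0.041 0.104]
side tally_left_tip 0.25 [281. 222.] 13028 [0.517 0.101 0.104]
side board 0.66 [278. 219.] 12832 [ 0.559 -0.034  0.012]
{'time_s': np.float64(0.4), 'q': array([ 0.992,  0.313,  1.498,  0.   ,  1.331, -0.223]), 'joint_vel': array([-0.002, -0.002, -0.   ,  0.   ,  0.001, -0.001]), 'tau': array([-1.0000e-03, -4.0178e+01, -2.5219e+01,  6.9000e-02,  3.3000e-02,
       -0.0000e+00]), 'tool_pos': array([0.183, 0.492, 0.405]), 'ee_rot': array([-3.141, -0.   ,  2.786]), 'ft_force': array([ 0.191, -0.875,  0.765]), 'moment': array([0.013, 0.049, 0.012]), 'finger_gap': np.float64(0.088)} 0.1473
```

View pics/scene1.png

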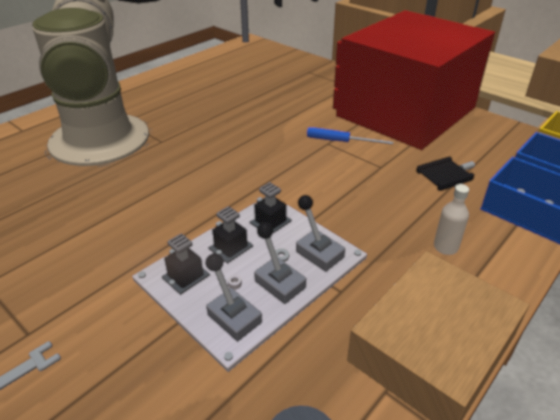

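View pics/side1.png

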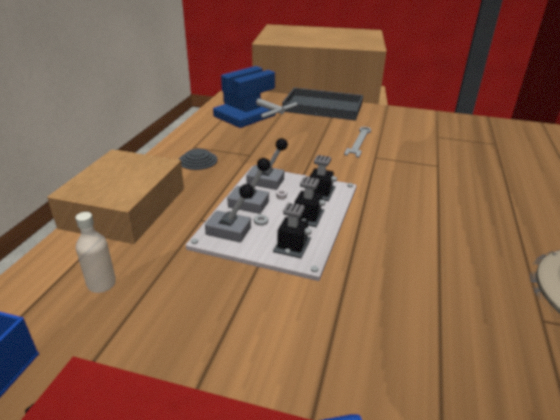

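The scene view shows pads at about (270,190), (229,215) and (180,243), with the balls beside them. In the side view the same pads run from near to far: (294,211), (310,184), (322,161). I'll fit the board pose to both views.

```bash
cat > fit.py <<'E'
from h import *
from scipy.optimize import least_squares
Y=[.095,0,-.095]
obs={"scene":dict(pad=[(270,189),(229,214),(180,242)],ball=[(306,202),(265,229),(214,262)]),
     "side":dict(pad=[(295,210),(311,183),(322,161)],ball=[(247,191),(264,164),(281,145)])}
scr={"scene":[(142,275),(228,356),(358,254)],"side":[(195,242),(314,268),(350,186)]}
def W(p,P):
    c,s=np.cos(p[2]),np.sin(p[2]);P=np.array(P,float);return np.c_[p[0]+c*P[:,0]-s*P[:,1],p[1]+s*P[:,0]+c*P[:,1],P[:,2]]
def pts(p):
    a=p[3:6]-np.arcsin(38/80)
    pad=W(p,[(-.055,y,.091) for y in Y]); ball=W(p,[(.065+.08*np.sin(t),y,.034+.08*np.cos(t)) for t,y in zip(a,Y)])
    return pad,ball
def f(p):
    pad,ball=pts(p);r=[]
    for n,o in obs.items():
        r+=[proj(n,pad)-o["pad"],proj(n,ball)-o["ball"]]
    return np.concatenate(r).ravel()
if __name__=="__main__":
    s=least_squares(f,[.55,-.04,0,.05,.05,.05],loss="soft_l1");p=s.x
    print(np.round(p,4));print(np.round(s.fun.reshape(-1,2),1).tolist())
    a,b=pts(p);print(np.round(a,4),np.round(b,4))
    ims=[]
    for n in obs:
        im=get_image(n)
        crop=(slice(140,380),slice(120,380)) if n=="scene" else (slice(110,300),slice(170,370))
        sub=cv2.resize(im[crop],None,fx=2.9 if n=="side" else 2.2,fy=2.9 if n=="side" else 2.2,interpolation=cv2.INTER_CUBIC);k=2.9 if n=="side" else 2.2
        cr=W(p,[(x,y,.012) for x,y in((-.12,-.155),(-.12,.155),(.12,.155),(.12,-.155))])
        for P,c in((a,(0,0,255)),(b,(0,255,0)),(cr,(255,0,0))):
            for u in proj(n,P): cv2.drawMarker(sub,tuple(int(v) for v in ((u-[crop[1].start,crop[0].start]+.5)*k)),c,0,10,1)
        cv2.imwrite(f"pics/fit_{n}.png",sub)
E
python3 fit.py
```

```text
[ 0.5646 -0.0596 -0.0437  0.0133  0.0684  0.0202]
[[-0.6, -2.2], [-1.5, -2.2], [-0.3, -1.6], [-1.0, -0.9], [-0.4, 0.2], [0.1, -0.8], [-1.8, -2.4], [-2.4, -2.7], [-0.6, -3.3], [-1.3, 0.3], [-0.9, 0.7], [0.1, -0.2]]
[[ 0.5138  0.0377  0.091 ]
 [ 0.5096 -0.0572  0.091 ]
 [ 0.5055 -0.1521  0.091 ]] [[ 0.5966  0.0341  0.1049]
 [ 0.5964 -0.061   0.1068]
 [ 0.5888 -0.1557  0.1052]]
```

View pics/fit_scene.png

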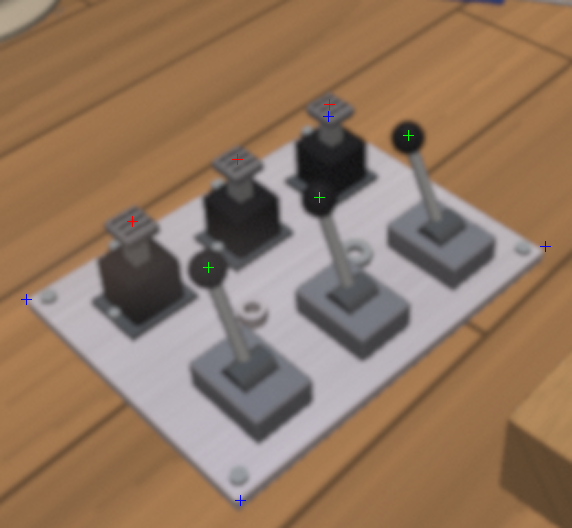

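View pics/fit_side.png

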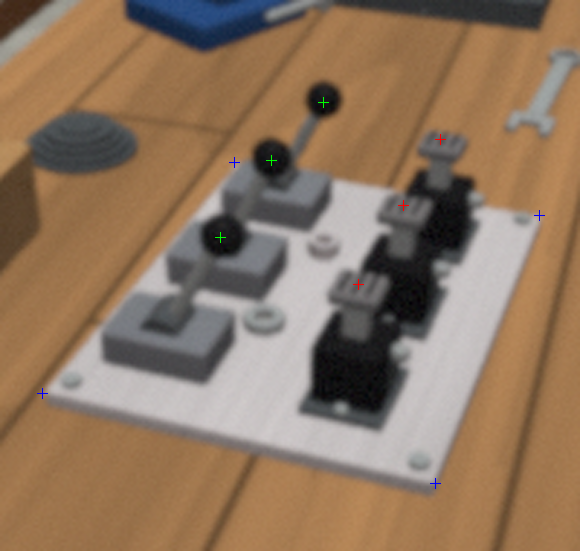

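The projected pads, balls and board corners land on the picture to within about 3 px. That puts the board at (0.565, -0.060) with yaw -0.044 rad, and pad_left at (0.514, 0.038). Next I approach above it with the fingers shut.

Request:
{"method": "servo_tool", "body": {"motion": [{"translation":[-0.468,-0.31,0.05],"dr":[0,0,-0.312],"fingers":0},{"translation":[-0.468,-0.31,0.05],"dr":[0,0,-0.312],"fingers":0},{"translation":[-0.468,-0.31,0.05],"dr":[0,0,-0.312],"fingers":0},{"translation":[-0.468,-0.31,0.05],"dr":[0,0,-0.312],"fingers":0},{"translation":[-0.468,-0.31,0.05],"dr":[0,0,-0.312],"fingers":0},{"translation":[-0.468,-0.31,0.05],"dr":[0,0,-0.312],"fingers":0},{"translation":[-0.468,-0.31,0.05],"dr":[0,0,-0.312],"fingers":0},{"translation":[-0.468,-0.31,0.05],"dr":[0,0,-0.312],"fingers":0},{"translation":[-0.468,-0.31,0.05],"dr":[0,0,-0.312],"fingers":0},{"translation":[-0.468,-0.31,0.05],"dr":[0,0,-0.312],"fingers":0}]}}

```text
time_s: 1.33
tool_pos: [0.4229, 0.1622, 0.3687]
ee_rot: [3.141, 0.001, 3.098]
ft_force: [0.4, 1.0, -0.1]
finger_gap: 0.0239
```

Request:
{"method": "servo_tool", "body": {"motion": [{"translation":[-0.096,-0.12,0.06],"fingers":0},{"translation":[-0.096,-0.12,0.06],"fingers":0},{"translation":[-0.096,-0.12,0.06],"fingers":0},{"translation":[-0.096,-0.12,0.06],"fingers":0},{"translation":[-0.096,-0.12,0.06],"fingers":0},{"translation":[-0.096,-0.12,0.06],"fingers":0},{"translation":[-0.096,-0.12,0.06],"fingers":0},{"translation":[-0.096,-0.12,0.06],"fingers":0}]}}

```text
schema error: expected keys translation, dr, fingers
```

```bash
python3 - <<'E'
from h import *
s=bot.get_state();print(s["time_s"],np.round(s["tool_pos"],4),np.round(s["ee_rot"],4),np.round(s["ft_force"],2),s["finger_gap"])
im=get_image("wrist")
pads=[(.5138,.0377,.091),(.5096,-.0572,.091),(.5055,-.1521,.091)]
for t in("pad_left","tally_left_tip"):
  for r in masks_of(t,"wrist"): print(t,round(r["p"],2),np.round(r["uv"]),r["region"].sum(),np.round(at_z("wrist",r["uv"],.091 if t[0]=="p" else .105),4))
for u in proj("wrist",pads): cv2.drawMarker(im,tuple(int(v) for v in u),(0,0,255),0,10,1)
cv2.imwrite("pics/w1.png",im)
E
```

```text
1.3333 [0.4229 0.1622 0.3687] [3.1415e+00 6.0000e-04 3.0977e+00] [ 0.44  0.99 -0.1 ] 0.02393393286058421
```

View pics/w1.png

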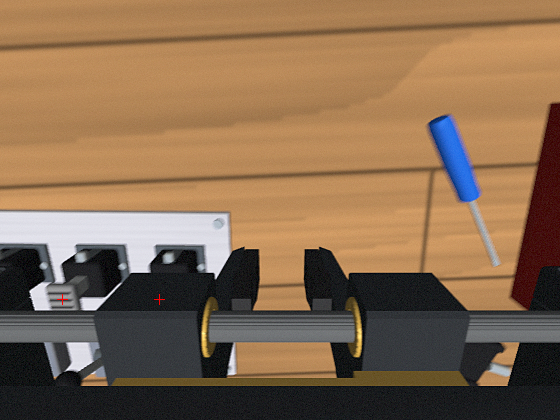

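The move was refused because "dr" is required in every row. The wrist view shows the predicted pad_mid mark on the real pad at (62,298), so the fit holds. I'll repeat the approach with "dr" included.

Request:
{"method": "servo_tool", "body": {"motion": [{"translation":[-0.096,-0.12,0.06],"dr":[0,0,0],"fingers":0},{"translation":[-0.096,-0.12,0.06],"dr":[0,0,0],"fingers":0},{"translation":[-0.096,-0.12,0.06],"dr":[0,0,0],"fingers":0},{"translation":[-0.096,-0.12,0.06],"dr":[0,0,0],"fingers":0},{"translation":[-0.096,-0.12,0.06],"dr":[0,0,0],"fingers":0},{"translation":[-0.096,-0.12,0.06],"dr":[0,0,0],"fingers":0},{"translation":[-0.096,-0.12,0.06],"dr":[0,0,0],"fingers":0},{"translation":[-0.096,-0.12,0.06],"dr":[0,0,0],"fingers":0}]}}

```text
time_s: 2.15
tool_pos: [0.5123, 0.0416, 0.3093]
ee_rot: [3.141, 0.001, 3.1]
ft_force: [0.7, -0.8, -0.0]
finger_gap: 0.0003
```

Request:
{"method": "servo_tool", "body": {"motion": [{"translation":[-0.002,-0.004,0.03],"dr":[0,0,0],"fingers":0},{"translation":[-0.002,-0.004,0.046],"dr":[0,0,0],"fingers":0},{"translation":[-0.002,-0.004,0.048],"dr":[0,0,0],"fingers":0},{"translation":[-0.002,-0.004,0.05],"dr":[0,0,0],"fingers":0},{"translation":[-0.002,-0.004,0.052],"dr":[0,0,0],"fingers":0},{"translation":[-0.002,-0.004,0.053],"dr":[0,0,0],"fingers":0},{"translation":[-0.002,-0.004,0.053],"dr":[0,0,0],"fingers":0}]}}

```text
time_s: 2.73
tool_pos: [0.5147, 0.0362, 0.2564]
ee_rot: [-3.141, 0.001, 3.098]
ft_force: [-0.5, 0.6, 0.7]
finger_gap: 0.0006
```

Request:
{"method": "servo_tool", "body": {"motion": [{"translation":[0.001,0.001,0.001],"dr":[0,0,0],"fingers":0},{"translation":[0.001,0.001,0.002],"dr":[0,0,0],"fingers":0},{"translation":[0.001,0.001,0.003],"dr":[0,0,0],"fingers":0},{"translation":[0.001,0.001,0.003],"dr":[0,0,0],"fingers":0},{"translation":[0.001,0.001,0.003],"dr":[0,0,0],"fingers":0}]}}

```text
time_s: 3.15
tool_pos: [0.5139, 0.037, 0.2529]
ee_rot: [3.141, 0.001, 3.098]
ft_force: [1.4, 1.4, 4.0]
finger_gap: 0.0006
```

Request:
{"method": "servo_tool", "body": {"motion": [{"translation":[0,0,0.0005],"dr":[0,0,0],"fingers":0},{"translation":[0,0,0.001],"dr":[0,0,0],"fingers":0},{"translation":[0,0,0.001],"dr":[0,0,0],"fingers":0},{"translation":[0,0,0.001],"dr":[0,0,0],"fingers":0}]}}

```text
time_s: 3.48
tool_pos: [0.5139, 0.037, 0.2517]
ee_rot: [3.142, 0.001, 3.098]
ft_force: [2.7, 2.0, 4.4]
finger_gap: 0.0005
```

Request:
{"method": "servo_tool", "body": {"motion": [{"translation":[0,0,0.001],"dr":[0,0,0],"fingers":0},{"translation":[0,0,0.0015],"dr":[0,0,0],"fingers":0},{"translation":[0,0,0.0015],"dr":[0,0,0],"fingers":0},{"translation":[0,0,0.0015],"dr":[0,0,0],"fingers":0}]}}

```text
time_s: 3.82
tool_pos: [0.5139, 0.037, 0.2502]
ee_rot: [3.142, 0.001, 3.098]
ft_force: [4.3, 2.2, 4.2]
finger_gap: 0.0006
```

```bash
python3 - <<'E'
from h import *
s=bot.get_state();print({k:np.round(v,3) for k,v in s.items()})
im=get_image("side");print(bot.get_state()["ft_force"])
cv2.imwrite("pics/s2.png",cv2.resize(im[60:260,200:440],None,fx=3,fy=3,interpolation=cv2.INTER_CUBIC))
E
```

```text
{'time_s': np.float64(3.817), 'q': array([-0.156,  0.47 ,  1.713,  0.   ,  0.958, -1.683]), 'joint_vel': array([-0.001, -0.001, -0.   , -0.001, -0.   , -0.001]), 'tau': array([-6.9000e-01, -3.9434e+01, -1.7086e+01, -4.4800e-01,  8.9300e-01,
        3.0000e-03]), 'tool_pos': array([0.514, 0.037, 0.25 ]), 'ee_rot': array([3.142e+00, 1.000e-03, 3.098e+00]), 'ft_force': array([4.276, 2.218, 4.237]), 'moment': array([ 0.296, -0.634, -0.019]), 'finger_gap': np.float64(0.001)}
[4.37431059 2.14452856 5.85430408]
```

View pics/s2.png

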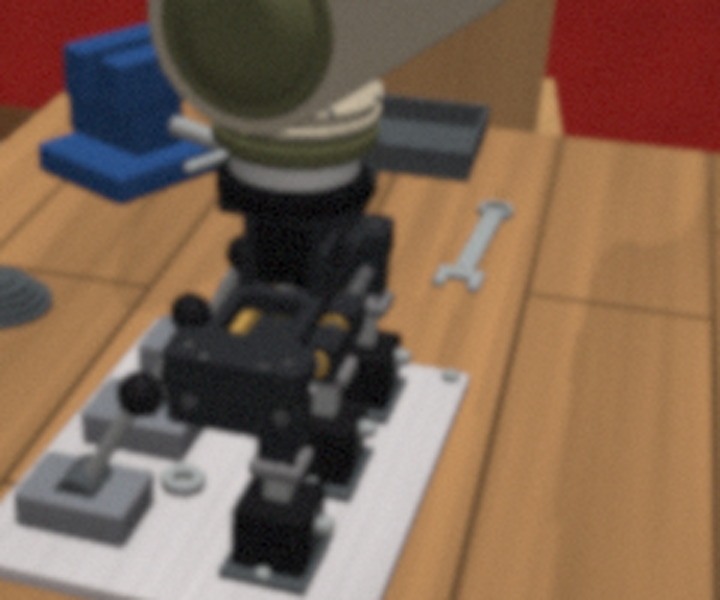

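```bash
python3 - <<'E'
from h import *
print(np.round(get_calibration("side")["cam_to_world"],3))
P=np.array([(.514,.037,.25),(.514,.037,.131),(.514,.037,.085),(.514,.13,.131),(.514,-.056,.131),(.5138,.0377,.091),(.5138,-.0572,.091),(.5138,-.152,.091)])
print(np.round((proj("side",P)-[200,60])*3))
print(np.round(proj("scene",P)))
im=get_image("scene")
cv2.imwrite("pics/c2.png",cv2.resize(im[60:340,100:400],None,fx=2.1,fy=2.1,interpolation=cv2.INTER_CUBIC))
E
```

```text
[[-0.964 -0.163  0.212  0.371]
 [-0.267  0.529 -0.806  0.645]
 [ 0.02  -0.833 -0.553  0.497]
 [ 0.     0.     0.     1.   ]]
[[290. 165.]
 [282. 379.]
 [279. 451.]
 [233. 474.]
 [321. 301.]
 [280. 443.]
 [319. 360.]
 [352. 291.]]
[[267. 104.]
 [269. 168.]
 [269. 190.]
 [304. 146.]
 [228. 193.]
 [269. 187.]
 [229. 213.]
 [183. 243.]]
```

View pics/c2.png

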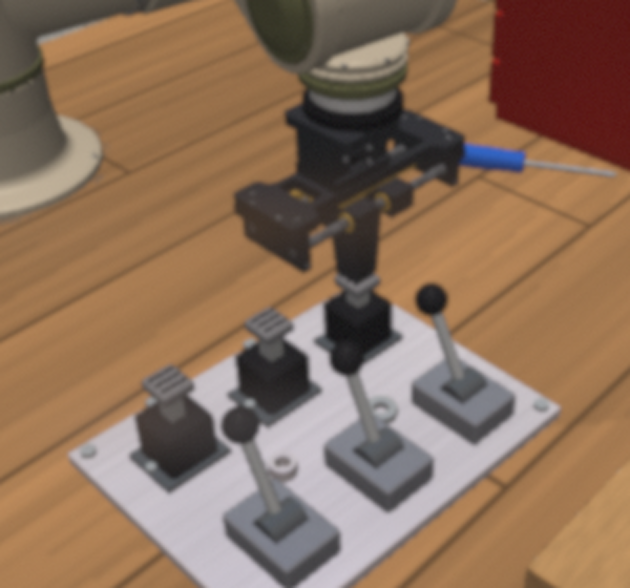

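The scene view shows the shut fingers centred on the left pad, and the force is still low. I'll keep pressing.

Request:
{"method": "servo_tool", "body": {"motion": [{"translation":[0,0,0.0005],"dr":[0,0,0],"fingers":0},{"translation":[0,0,0.001],"dr":[0,0,0],"fingers":0},{"translation":[0,0,0.0015],"dr":[0,0,0],"fingers":0},{"translation":[0,0,0.0015],"dr":[0,0,0],"fingers":0},{"translation":[0,0,0.0015],"dr":[0,0,0],"fingers":0}]}}

```text
time_s: 4.33
tool_pos: [0.5136, 0.0369, 0.2485]
ee_rot: [-3.141, -0.0, 3.098]
ft_force: [2.8, 0.6, 3.7]
finger_gap: 0.001
```

Request:
{"method": "servo_tool", "body": {"motion": [{"translation":[0,0,0.001],"dr":[0,0,0],"fingers":0},{"translation":[0,0,0.002],"dr":[0,0,0],"fingers":0},{"translation":[0,0,0.003],"dr":[0,0,0],"fingers":0},{"translation":[0,0,0.004],"dr":[0,0,0],"fingers":0},{"translation":[0,0,0.004],"dr":[0,0,0],"fingers":0},{"translation":[0,0,0.004],"dr":[0,0,0],"fingers":0}]}}

```text
time_s: 4.83
tool_pos: [0.5135, 0.037, 0.2442]
ee_rot: [3.142, -0.001, 3.098]
ft_force: [-0.4, 0.6, -0.2]
finger_gap: -0.0
```

Request:
{"method": "servo_tool", "body": {"motion": [{"translation":[0,0,0.0015],"dr":[0,0,0],"fingers":0},{"translation":[0,0,0.003],"dr":[0,0,0],"fingers":0},{"translation":[0,0,0.0045],"dr":[0,0,0],"fingers":0},{"translation":[0,0,0.0045],"dr":[0,0,0],"fingers":0},{"translation":[0,0,0.0045],"dr":[0,0,0],"fingers":0}]}}

```text
time_s: 5.25
tool_pos: [0.5137, 0.037, 0.2401]
ee_rot: [3.142, -0.0, 3.098]
ft_force: [-0.8, -0.0, 1.7]
finger_gap: 0.0004
```

Left clicked in. On to the middle pad.

Request:
{"method": "servo_tool", "body": {"motion": [{"translation":[0,0,-0.03],"dr":[0,0,0],"fingers":0},{"translation":[0,-0.02,-0.035],"dr":[0,0,0],"fingers":0},{"translation":[0,-0.055,-0.035],"dr":[0,0,0],"fingers":0},{"translation":[0,-0.094,-0.033],"dr":[0,0,0],"fingers":0},{"translation":[0,-0.094,-0.022],"dr":[0,0,0],"fingers":0},{"translation":[0,-0.094,-0.02],"dr":[0,0,0],"fingers":0},{"translation":[0,-0.094,-0.018],"dr":[0,0,0],"fingers":0},{"translation":[0,-0.094,-0.017],"dr":[0,0,0],"fingers":0},{"translation":[0,-0.094,-0.017],"dr":[0,0,0],"fingers":0},{"translation":[0,-0.094,-0.017],"dr":[0,0,0],"fingers":0}]}}

```text
time_s: 6.08
tool_pos: [0.5097, -0.0561, 0.2574]
ee_rot: [3.142, 0.0, 3.099]
ft_force: [-0.3, 0.4, 0.6]
finger_gap: 0.0007
```

Request:
{"method": "servo_tool", "body": {"motion": [{"translation":[0,0,0.001],"dr":[0,0,0],"fingers":0},{"translation":[0,0,0.002],"dr":[0,0,0],"fingers":0},{"translation":[0,0,0.003],"dr":[0,0,0],"fingers":0},{"translation":[0,0,0.003],"dr":[0,0,0],"fingers":0},{"translation":[0,0,0.003],"dr":[0,0,0],"fingers":0}]}}

```text
time_s: 6.5
tool_pos: [0.5097, -0.0567, 0.2544]
ee_rot: [3.141, 0.001, 3.098]
ft_force: [0.4, 3.2, 4.4]
finger_gap: 0.0005
```

Request:
{"method": "servo_tool", "body": {"motion": [{"translation":[0,0,0.0005],"dr":[0,0,0],"fingers":0},{"translation":[0,0,0.001],"dr":[0,0,0],"fingers":0},{"translation":[0,0,0.001],"dr":[0,0,0],"fingers":0},{"translation":[0,0,0.001],"dr":[0,0,0],"fingers":0}]}}

```text
time_s: 6.83
tool_pos: [0.5097, -0.0567, 0.2537]
ee_rot: [3.141, 0.001, 3.098]
ft_force: [-1.0, 4.6, 8.1]
finger_gap: 0.0002
```

Request:
{"method": "servo_tool", "body": {"motion": [{"translation":[0,0,0.0005],"dr":[0,0,0],"fingers":0},{"translation":[0,0,0.001],"dr":[0,0,0],"fingers":0},{"translation":[0,0,0.001],"dr":[0,0,0],"fingers":0},{"translation":[0,0,0.001],"dr":[0,0,0],"fingers":0}]}}

```text
time_s: 7.17
tool_pos: [0.5097, -0.0567, 0.253]
ee_rot: [3.141, 0.001, 3.098]
ft_force: [-1.6, 5.2, 12.2]
finger_gap: 0.0004
```

Request:
{"method": "servo_tool", "body": {"motion": [{"translation":[0,0,0.0005],"dr":[0,0,0],"fingers":0},{"translation":[0,0,0.001],"dr":[0,0,0],"fingers":0},{"translation":[0,0,0.001],"dr":[0,0,0],"fingers":0},{"translation":[0,0,0.001],"dr":[0,0,0],"fingers":0}]}}

```text
time_s: 7.5
tool_pos: [0.5097, -0.0567, 0.2524]
ee_rot: [3.141, 0.001, 3.098]
ft_force: [-3.7, 5.9, 16.3]
finger_gap: 0.0006
```

Middle reached 16 N at about 4.6 mm without clicking, so it's too stiff. I'll release it and go to the right pad.

Request:
{"method": "servo_tool", "body": {"motion": [{"translation":[0,0,-0.015],"dr":[0,0,0],"fingers":0},{"translation":[0,0,-0.024],"dr":[0,0,0],"fingers":0},{"translation":[0,-0.03,-0.024],"dr":[0,0,0],"fingers":0},{"translation":[0,-0.065,-0.024],"dr":[0,0,0],"fingers":0},{"translation":[0,-0.0955,-0.02],"dr":[0,0,0],"fingers":0},{"translation":[0,-0.0955,-0.012],"dr":[0,0,0],"fingers":0},{"translation":[0,-0.0955,-0.009],"dr":[0,0,0],"fingers":0},{"translation":[0,-0.0955,-0.007],"dr":[0,0,0],"fingers":0},{"translation":[0,-0.0955,-0.006],"dr":[0,0,0],"fingers":0},{"translation":[0,-0.0955,-0.006],"dr":[0,0,0],"fingers":0}]}}

```text
time_s: 8.33
tool_pos: [0.5055, -0.1514, 0.257]
ee_rot: [3.141, -0.0, 3.099]
ft_force: [-0.1, 0.4, 0.1]
finger_gap: 0.0005
```

Request:
{"method": "servo_tool", "body": {"motion": [{"translation":[0,0,0.001],"dr":[0,0,0],"fingers":0},{"translation":[0,0,0.002],"dr":[0,0,0],"fingers":0},{"translation":[0,0,0.003],"dr":[0,0,0],"fingers":0},{"translation":[0,0,0.003],"dr":[0,0,0],"fingers":0},{"translation":[0,0,0.003],"dr":[0,0,0],"fingers":0}]}}

```text
time_s: 8.75
tool_pos: [0.5055, -0.1522, 0.2542]
ee_rot: [3.142, 0.0, 3.098]
ft_force: [0.4, 1.8, 2.1]
finger_gap: 0.0004
```

Request:
{"method": "servo_tool", "body": {"motion": [{"translation":[0,0,0.001],"dr":[0,0,0],"fingers":0},{"translation":[0,0,0.002],"dr":[0,0,0],"fingers":0},{"translation":[0,0,0.002],"dr":[0,0,0],"fingers":0},{"translation":[0,0,0.002],"dr":[0,0,0],"fingers":0}]}}

```text
time_s: 9.08
tool_pos: [0.5055, -0.1523, 0.2521]
ee_rot: [3.142, 0.0, 3.098]
ft_force: [1.1, 3.1, 1.9]
finger_gap: 0.0005
```

Request:
{"method": "servo_tool", "body": {"motion": [{"translation":[0,0,0.001],"dr":[0,0,0],"fingers":0},{"translation":[0,0,0.002],"dr":[0,0,0],"fingers":0},{"translation":[0,0,0.002],"dr":[0,0,0],"fingers":0},{"translation":[0,0,0.002],"dr":[0,0,0],"fingers":0}]}}

```text
time_s: 9.42
tool_pos: [0.5055, -0.1523, 0.2501]
ee_rot: [-3.142, 0.0, 3.098]
ft_force: [0.8, 2.3, 4.4]
finger_gap: 0.001
```

Sound. I'll press it through the click.

Request:
{"method": "servo_tool", "body": {"motion": [{"translation":[0,0,0.001],"dr":[0,0,0],"fingers":0},{"translation":[0,0,0.002],"dr":[0,0,0],"fingers":0},{"translation":[0,0,0.003],"dr":[0,0,0],"fingers":0},{"translation":[0,0,0.004],"dr":[0,0,0],"fingers":0},{"translation":[0,0,0.005],"dr":[0,0,0],"fingers":0},{"translation":[0,0,0.006],"dr":[0,0,0],"fingers":0},{"translation":[0,0,0.006],"dr":[0,0,0],"fingers":0}]}}

```text
time_s: 10.0
tool_pos: [0.5052, -0.1524, 0.2436]
ee_rot: [3.141, -0.001, 3.098]
ft_force: [0.6, -1.1, 0.5]
finger_gap: 0.0002
```

Request:
{"method": "servo_tool", "body": {"motion": [{"translation":[0,0,0.0015],"dr":[0,0,0],"fingers":0},{"translation":[0,0,0.003],"dr":[0,0,0],"fingers":0},{"translation":[0,0,0.0045],"dr":[0,0,0],"fingers":0},{"translation":[0,0,0.0045],"dr":[0,0,0],"fingers":0},{"translation":[0,0,0.0045],"dr":[0,0,0],"fingers":0}]}}

```text
time_s: 10.42
tool_pos: [0.5054, -0.1524, 0.2396]
ee_rot: [-3.142, -0.0, 3.098]
ft_force: [-0.5, -0.1, 1.2]
finger_gap: 0.0002
```

Right clicked in. Next is the middle tally lever: I'll place the shut fingers on the near side of its ball.

Request:
{"method": "servo_tool", "body": {"motion": [{"translation":[0,0,-0.03],"dr":[0,0,0],"fingers":0},{"translation":[0,0.01,-0.05],"dr":[0,0,0],"fingers":0},{"translation":[-0.005,0.04,-0.05],"dr":[0,0,0],"fingers":0},{"translation":[-0.03,0.07,-0.05],"dr":[0,0,0],"fingers":0},{"translation":[-0.056,0.095,-0.05],"dr":[0,0,0],"fingers":0},{"translation":[-0.056,0.095,-0.04],"dr":[0,0,0],"fingers":0},{"translation":[-0.056,0.095,-0.023],"dr":[0,0,0],"fingers":0},{"translation":[-0.056,0.095,-0.023],"dr":[0,0,0],"fingers":0},{"translation":[-0.056,0.095,-0.023],"dr":[0,0,0],"fingers":0}]}}

```text
time_s: 11.17
tool_pos: [0.5652, -0.0601, 0.262]
ee_rot: [3.141, -0.002, 3.098]
ft_force: [-0.1, -1.7, 0.8]
finger_gap: 0.0004
```

Request:
{"method": "servo_tool", "body": {"motion": [{"translation":[-0.008,0,0],"dr":[0,0,0],"fingers":0},{"translation":[-0.016,0,0],"dr":[0,0,0],"fingers":0},{"translation":[-0.024,0,0],"dr":[0,0,0],"fingers":0},{"translation":[-0.032,0,0],"dr":[0,0,0],"fingers":0},{"translation":[-0.04,0,0],"dr":[0,0,0],"fingers":0},{"translation":[-0.048,0,0],"dr":[0,0,0],"fingers":0},{"translation":[-0.056,0,0],"dr":[0,0,0],"fingers":0},{"translation":[-0.064,0,0],"dr":[0,0,0],"fingers":0},{"translation":[-0.072,0,0],"dr":[0,0,0],"fingers":0},{"translation":[-0.072,0,0],"dr":[0,0,0],"fingers":0}]}}

```text
time_s: 12.0
tool_pos: [0.638, -0.0637, 0.2635]
ee_rot: [-3.141, 0.001, 3.097]
ft_force: [0.5, -0.8, -0.5]
finger_gap: 0.0006
```

Request:
{"method": "servo_tool", "body": {"motion": [{"translation":[-0.002,0,0],"dr":[0,0,0],"fingers":0},{"translation":[-0.004,0,0],"dr":[0,0,0],"fingers":0},{"translation":[-0.004,0,0],"dr":[0,0,0],"fingers":0}]}}

```text
time_s: 12.25
tool_pos: [0.6413, -0.0634, 0.2629]
ee_rot: [-3.141, 0.0, 3.097]
ft_force: [-0.4, -0.1, 0.4]
finger_gap: 0.0002
```

Request:
{"method": "servo_tool", "body": {"motion": [{"translation":[-0.001,0,0],"dr":[0,0,0],"fingers":0},{"translation":[-0.002,0,0],"dr":[0,0,0],"fingers":0},{"translation":[-0.003,0,0],"dr":[0,0,0],"fingers":0},{"translation":[-0.003,0,0],"dr":[0,0,0],"fingers":0}]}}

```text
time_s: 12.58
tool_pos: [0.6445, -0.0633, 0.2625]
ee_rot: [3.142, -0.0, 3.098]
ft_force: [-0.5, -0.1, 0.4]
finger_gap: 0.0003
```

```bash
python3 - <<'E'
from h import *
s=bot.get_state();print(s["time_s"],s["tool_pos"],s["ft_force"])
for n,c in(("scene",(slice(60,380),slice(100,420))),("side",(slice(60,280),slice(140,400)))):
    cv2.imwrite(f"pics/{n}3.png",cv2.resize(get_image(n)[c],None,fx=1.8 if n=="scene" else 2.6,fy=1.8 if n=="scene" else 2.6,interpolation=cv2.INTER_CUBIC))
E
```

```text
12.5833 [ 0.64447326 -0.06332895  0.26249579] [-0.49588709 -0.13292538  0.41307005]
```

View pics/scene3.png

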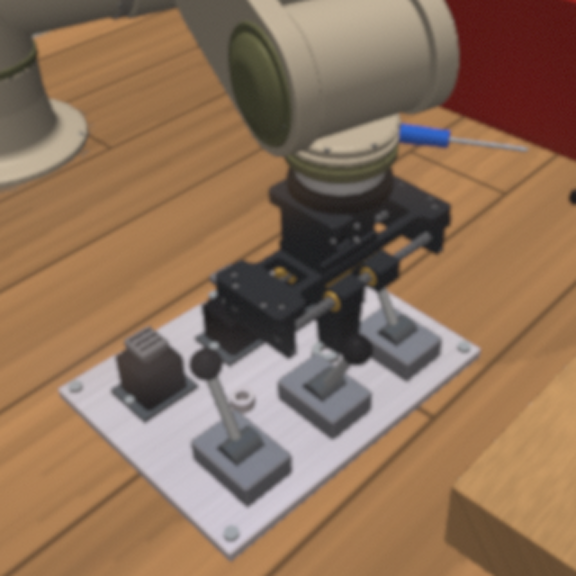

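The scene view shows the middle ball pushed beyond its pivot (crop 357,349), and the right pad is down. I'll creep on until the lever's stop is felt.

Request:
{"method": "servo_tool", "body": {"motion": [{"translation":[-0.001,0,0],"dr":[0,0,0],"fingers":0},{"translation":[-0.002,0,0],"dr":[0,0,0],"fingers":0},{"translation":[-0.002,0,0],"dr":[0,0,0],"fingers":0},{"translation":[-0.002,0,0],"dr":[0,0,0],"fingers":0}]}}

```text
time_s: 13.02
tool_pos: [0.6463, -0.0634, 0.2625]
ee_rot: [3.141, -0.001, 3.098]
ft_force: [-3.0, -0.2, 0.8]
finger_gap: 0.0008
```

Request:
{"method": "servo_tool", "body": {"motion": [{"translation":[-0.001,0,0],"dr":[0,0,0],"fingers":0},{"translation":[-0.0015,0,0],"dr":[0,0,0],"fingers":0},{"translation":[-0.0015,0,0],"dr":[0,0,0],"fingers":0},{"translation":[-0.0015,0,0],"dr":[0,0,0],"fingers":0}]}}

```text
time_s: 13.35
tool_pos: [0.6473, -0.0634, 0.2624]
ee_rot: [3.141, -0.004, 3.098]
ft_force: [-10.4, 0.7, 2.8]
finger_gap: 0.0003
```

The stop is firm at 10 N, at the expected position. Back off, lift away and check.

Request:
{"method": "servo_tool", "body": {"motion": [{"translation":[0.01,0,0],"dr":[0,0,0],"fingers":0},{"translation":[0.03,0,0],"dr":[0,0,0],"fingers":0},{"translation":[0.03,0,-0.03],"dr":[0,0,0],"fingers":0},{"translation":[0.03,0,-0.07],"dr":[0,0,0],"fingers":0},{"translation":[0.06,0,-0.11],"dr":[0,0,0],"fingers":0},{"translation":[0.09,0,-0.14],"dr":[0,0,0],"fingers":0},{"translation":[0.13,0,-0.15],"dr":[0,0,0],"fingers":0},{"translation":[0.17,0,-0.15],"dr":[0,0,0],"fingers":0},{"translation":[0.2,0,-0.15],"dr":[0,0,0],"fingers":0},{"translation":[0.2,0,-0.15],"dr":[0,0,0],"fingers":0}]}}

```text
time_s: 14.18
tool_pos: [0.4439, -0.0537, 0.4131]
ee_rot: [-3.142, -0.0, 3.098]
ft_force: [-0.2, -0.0, -0.8]
finger_gap: 0.0006
```

```bash
python3 - <<'E'
from h import *
from fit import pts,W
s=bot.get_state();print(s["time_s"],s["tool_pos"],s["ft_force"])
a=get_image("scene")[140:380,120:380];b=get_image("side")[110:300,170:370]
cv2.imwrite("pics/end.png",np.hstack([cv2.resize(a,(400,369),interpolation=2),cv2.resize(b,(388,369),interpolation=2)]))
p=np.array([.5646,-.0596,-.0437,.0133,1.0,.0202]);q=np.array([.5646,-.0596,-.0437,.0133,.9,.0202])
for n in("scene","side"):
    print(n,"pred balls",np.round(proj(n,pts(p)[1])).tolist(),"mid@.9",np.round(proj(n,pts(q)[1][1:2])),"pads up/down",np.round(proj(n,pts(p)[0])).tolist(),np.round(proj(n,pts(p)[0]-[0,0,.016])).tolist())
    for t in("tally_mid_tip","pad_mid"): print(t,[(round(r["p"],2),np.round(r["uv"]).tolist()) for r in masks_of(t,n)])
E
```

```text
14.1833 [ 0.44385396 -0.05369326  0.41306406] [-0.15122317 -0.03774454 -0.79539999]
scene pred balls [[305.0, 201.0], [300.0, 254.0], [214.0, 261.0]] mid@.9 [[296. 250.]] pads up/down [[269.0, 187.0], [228.0, 212.0], [180.0, 240.0]] [[270.0, 194.0], [228.0, 219.0], [181.0, 248.0]]
tally_mid_tip [(0.94, [297.0, 254.0])]
pad_mid [(0.55, [228.0, 219.0]), (0.38, [271.0, 194.0])]
side pred balls [[246.0, 191.0], [227.0, 160.0], [281.0, 145.0]] mid@.9 [[230. 159.]] pads up/down [[293.0, 208.0], [309.0, 180.0], [321.0, 158.0]] [[293.0, 216.0], [308.0, 188.0], [321.0, 165.0]]
tally_mid_tip [(0.81, [232.0, 166.0])]
pad_mid [(0.64, [311.0, 183.0])]
```

View pics/end.png

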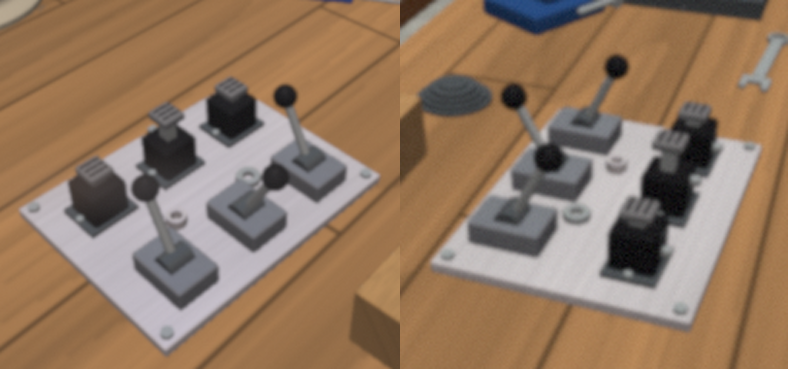

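Both views show the left and right pads down, the middle pad up and the middle lever over. Its ball sits at scene (299,255) against (300,254) predicted for 1.0 rad. The other two levers are unmoved.

```bash
python3 -c "
from bench import bot
print(bot.job_done())"
```

```text
the job is handed in; nothing more can be done
None
```

The job is done and handed in after about 14 s of robot time. I pressed the three latches from left to right with the shut fingers:

- **Left latch:** sound. Readings peaked at about 6 N, then it clicked and stayed down.
- **Middle latch:** too stiff. The force rose steeply to about 16 N by 4.6 mm without a click, so I let it come back up.
- **Right latch:** sound. The highest reading was about 4.4 N, then it clicked and stayed down.

I then pushed the middle tally lever to its far stop, which read about 10 N, and lifted the arm clear.

**Last checks:** the final pictures from both fixed cameras show the left and right pads down, the middle pad up, and the outer levers unmoved. In the scene view the middle ball sits within about 1 px of where a fully swung lever should appear. The network's marks for that ball were less exact: 3 px off in the scene view and about 8 px in the side view. I went by the pictures and the felt stop.

One move call was refused for a missing field and moved nothing. While pressing I also saw sideways forces of up to about 6 N. I put these down to friction on the pad, but did not confirm it.

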